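Turn the instrument case over into the slide-rule bin

TASK

The blue drawing-instrument case has been left upside down on the bench in front of the slide-rule bin. Push it up square against the bin's low front board and tip it up and over that board, so that it comes to lie right side up (blue lid and brass plate on top) in the empty middle bay; then slide it straight back until its back edge rests against the bin's back board all along. Leave the slide rule, pen tray, key and set square where they are, do not knock the propped clear lid above, and leave the case lying free.

Things in the scene. Friction and masses are not known exactly. Their poses are not given: they have to be found in the camera images.
- case: Closed hard instrument case, a plain slab 110 (its x) x 140 (y) x 20 mm (z), 0.2 to 0.35 kg, too wide to grip from above. Origin at its very centre. +z points out of the plain black underside, -z out of the blue lid with a brass plate: +z is up at the start and must be down at the end. +x, the side with two brass clasps, faces the bin at the start (within 0.25 rad).
- bin: Long ash-wood slide-rule bin, fixed on the bench (bench top z = 0), 140 mm deep (its x), 870 mm long (y). Origin at the centre of its underside; x points away from the robot (yaw up to 0.12 rad), z up. Front board: an upright face 24 mm high at x = -70 mm. From its top edge a level felt bed without any lip runs 122 mm back to the upright back board (130 mm high).
- bay_front (a point): Middle of the top edge of the front board, at the mouth of the empty middle bay, 24 mm above the bench; axes as the bin's. In front of it is bare bench.
- bay_back (a point): Foot of the back board's inner face, on the bed, in the middle of the middle bay, 122 mm behind bay_front; axes as the bin's. The bay is 210 mm wide, between two partitions 8 mm thick (centred 109 mm left and right of here) that rise 30 mm above the bed and begin 14 mm behind the front board.
- lid: Lid, an ash frame with clear acrylic panels, 155 mm wide, as long as the bin, rigidly propped 60 degrees above level by a steel stay at the bin's left end. Origin on its hinge line at the top of the back board; axes as the bin's. The tip of the clear apron on its free edge overhangs the bed, 14 mm behind the front board's plane, 250 mm above the bench: a gripper upright over the bed hits it.
- slide_rule: Bamboo slide rule 40 x 268 x 10 mm lying lengthwise along the bin, in the left or the right bay. Origin at the centre of its underside, y along it. To be left alone.
- pen_tray: Pewter pen tray with two pens, 62 x 210 x 18 mm, lying lengthwise along the bin in the other side bay. Origin at the centre of its underside, y along it. To be left alone.
- key: Brass key 90 mm long, lying along the front of the right bay's bed. Origin at mid-length on its underside, y along it. To be left alone.
- set_square: Clear plastic 45-degree set square (160 mm legs, 4 mm thick) lying on the bench 280 to 330 mm to the left of the middle bay, in front of the bin. Origin 53 mm in from each leg's outer edge, on its underside; the legs run along +x and +y. To be left alone.
Mind the look-alikes: they are no part of the job. Of the things that look like the case, the largest one is meant.

How it is judged:
On the way:
1. the case is stood up on edge against the bin's front board (tilted by 70 to 125 degrees, its centre less than 50 mm in front of the board) (angle between case's own z axis and vertical between 1.22 and 2.18 rad and x of case in the frame of bay_front between -0.05 and 0.03 m), for 0.05 s.
At the end, for the whole second after the job is handed in: The case lies at rest, blue lid up, flat (within 3.5 degrees) on the bed of the middle bay between the partitions, square to the back board within 0.06 rad and with its back edge touching it (its centre at most 61 mm in front of the back board, that is a gap of at most 6 mm) (angle between case's own z axis and vertical above 3.08 rad and x of case in the frame of bay_back above -0.061 m and y of case in the frame of bay_back between -0.04 and 0.04 m and z of case in the frame of bay_back between 0.005 and 0.015 m and angle between the x axis of case and the x axis of bin, either way round below 0.06 rad and linear speed of case below 0.01 m/s).
It fails at once if the slide rule is shifted by more than 15 mm (distance of slide_rule from where it was at the start of the episode above 0.015 m).
It fails at once if the pen tray is shifted by more than 15 mm (distance of pen_tray from where it was at the start of the episode above 0.015 m).
It fails at once if the key is shifted by more than 15 mm (distance of key from where it was at the start of the episode above 0.015 m).
It fails at once if the set square is shifted by more than 15 mm (distance of set_square from where it was at the start of the episode above 0.015 m).
It fails at once if the propped lid is knocked (more than 10 N) (contact force between anything else and lid above 10 N).
It also fails if it takes over 61 s, if anything falls off the work surface, if the arm or the gripper's body presses on something with over 40 N, if the wrist force passes 120 N, or if a joint passes its speed limit or range.

ROBOT

A 6-joint arm with a two-finger parallel gripper is mounted at the origin on the work surface. World frame = base frame: x ahead of the robot, y to its left, z up, the work surface at z = 0. Lengths are in m, angles in rad, forces in N, time in s.
With the tool pointing down it reaches from about 0.3 to 0.825 m from the base axis. Payload 5.4 kg.
Tool frame: the origin (TCP) lies between the finger pads; the fingertips stand 22 mm ahead of it and the grasp point (between the pads) lies 3 mm ahead of it; z points along the fingers, y is the line along which they close (so a half turn about z gives the same grasp; the last joint's range is limited). The gripper opens to 92 mm and grips with 3 to 60 N. Pads are 20 mm wide; open, the fingers measure 128 mm over their backs; the gripper's body (75 mm by 189 mm) begins 69 mm behind the grasp point.
Start: joints at [1.073, 0.158, 1.597, -0, 1.386, -0.21], TCP at [0.163, 0.551, 0.237] pointing down, gripper open.
Joint ranges: [-2.91, 2.91], [-0.94, 2.29], [0.18, 2.7], [-1.29, 4.43], [0.17, 2.64], [-3, 3]. Speed limits (rad/s): [2.57, 2.57, 3.14, 3.14, 3.14, 3.14].

INTERFACE

Orientations are given as a rotation vector (axis times angle).
In Python, from cell import ctrl gives the robot as it stands. Calls block until the motion is done:
- ctrl.reach(position, orientation): joint-space move of the TCP to a pose.
- ctrl.move_l(position, rot=None, max_speed=0.15): straight line of the TCP; rot=None keeps the orientation; max_speed is the mean speed in m/s.
- ctrl.move_joints(angles): joint-space move.
- ctrl.open_gripper() and ctrl.close_gripper(effort=None): open the fingers fully, or close them until they stop; effort is the grip in N (None keeps the last).
- ctrl.sleep(seconds).
- ctrl.solve_ik(position, orientation): joint angles nearest the present ones, or None.
- ctrl.sense(): the state.
- ctrl.get_image(name): name is "scene" or "side" or "wrist"; returns a dict with "color" (420x560x3 uint8, red, green, blue), "vfov" (degrees; the focal length in pixels is half the picture's height over the tangent of half this angle, whatever the lens; pixels are square), "cx", "cy" (the principal point, pixels), "rvec" (rotation vector, rad) and "tvec" (3), from world to camera coordinates, as OpenCV has them. Camera axes: x right, y down, z forward; pixel columns grow to the right and rows downward; lengths in m; the calibration is good to about 2 mm. A picture is of the moment at which its call begins. There is no depth.
A pose or a line that the arm cannot do raises ctrl.MotionError and nothing moves.
- ctrl.finish_job(): hands the job in; it is judged then, once.
The state is a dict: "t": time; "joints": joint angles; "dq": joint speeds; "joint_efforts": joint torques, N m; "position": TCP position; "eef_rot": TCP orientation; "force": force on the tool from outside, world axes, zero at the start; "wrist_torque": the same for the moment, N m; "gripper_width": finger opening in m; "finger_force": force on a finger pad.
Only numpy, scipy, OpenCV 4.12 (cv2) and the standard library are available. Lean on these libraries where they do the work, as an engineer would, in place of code of your own. Each camera call takes 0.05 s, during which the arm holds its last target. There are 200 camera calls.

## Working session

There is one attempt and no reset: what is moved stays moved. The work goes in short steps, each a Python script; the robot and the scene stay as the last script left them, time stands still between calls to the robot, and variables do not carry over. Pictures are saved under pics/ and viewed, at most 13 in all, crops included, and the job is handed in when it is done.

```bash
mkdir -p pics; ls; cat > h.py <<'E'
import numpy as np, cv2
from cell import ctrl
from scipy.spatial.transform import Rotation as R
def cam(n):
    d=ctrl.get_image(n); h=d['color'].shape[0]
    f=h/2/np.tan(np.radians(d['vfov'])/2)
    d['K']=np.array([[f,0,d['cx']],[0,f,d['cy']],[0,0,1.]])
    d['Rm']=cv2.Rodrigues(np.array(d['rvec'],float))[0]; d['c']=-d['Rm'].T@np.array(d['tvec'],float); return d
def ray(d,px):
    v=d['Rm'].T@np.linalg.inv(d['K'])@np.array([px[0],px[1],1.]); return v/np.linalg.norm(v)
def plane(d,px,z):
    v=ray(d,px); return d['c']+v*(z-d['c'][2])/v[2]
def proj(d,p):
    return cv2.projectPoints(np.array(p,float).reshape(-1,3),np.array(d['rvec'],float),np.array(d['tvec'],float),d['K'],None)[0].reshape(-1,2)
def tri(d1,p1,d2,p2):
    a,b=ray(d1,p1),ray(d2,p2); s=np.linalg.lstsq(np.c_[a,-b],d2['c']-d1['c'],rcond=None)[0]
    q,r=d1['c']+a*s[0],d2['c']+b*s[1]; return (q+r)/2,np.linalg.norm(q-r)
def save(d,n): cv2.imwrite('pics/'+n,cv2.cvtColor(d['color'],cv2.COLOR_RGB2BGR))
E
python3 - <<'E'
from h import *
import pickle
D={n:cam(n) for n in('scene','side','wrist')}
pickle.dump(D,open('d0.pkl','wb'))
for n in D: save(D[n],n+'0.png'); print(n,D[n]['c'].round(3),D[n]['vfov'],ray(D[n],(280,210)).round(2))
s=ctrl.sense(); print({k:np.round(v,3) for k,v in s.items()})
E
```

```text
pics
scene [0.304 0.121 0.918] 56.24845976419137 [ 0.3  -0.07 -0.95]
side [ 0.27  -0.637  0.735] 52.15238149395302 [ 0.28  0.7  -0.66]
wrist [0.097 0.571 0.383] 71.49962448757357 [ 0.26 -0.07 -0.96]
{'t': np.float64(0.15), 'joints': array([ 1.073,  0.159,  1.598, -0.   ,  1.386, -0.21 ]), 'dq': array([ 0.001, -0.002, -0.003, -0.   , -0.002, -0.   ]), 'joint_efforts': array([ 1.0000e-03, -3.8592e+01, -3.2243e+01,  7.0000e-02,  3.5000e-02,
       -0.0000e+00]), 'position': array([0.163, 0.551, 0.236]), 'eef_rot': array([-4.500e-01, -3.109e+00,  2.000e-03]), 'force': array([-0.025,  0.804,  0.461]), 'wrist_torque': array([ 0.003, -0.006,  0.079]), 'finger_force': np.float64(0.0), 'gripper_width': np.float64(0.092)}
```

View pics/scene0.png

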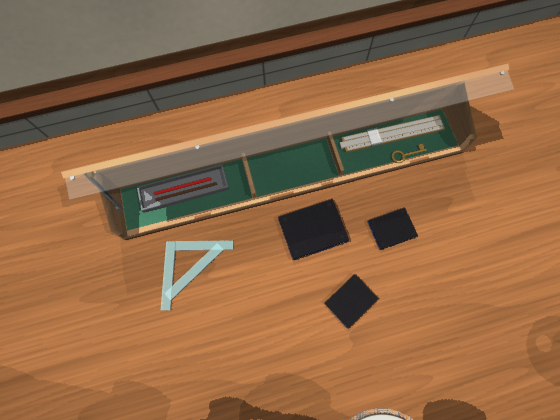

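View pics/side0.png

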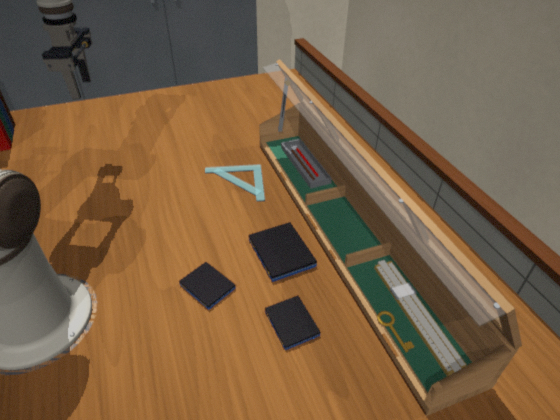

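Look-alikes, all black slabs with blue sides, in scene pixels: (314,229), the largest; (392,229), small; (352,301), small. I choose (314,229) as the case. The set square is at (190,270), the rule and key are in the right bay, and the tray is in the left. Next is the close crop and measurement.

```bash
python3 - <<'E'
from h import *
import pickle
D=pickle.load(open('d0.pkl','rb'))
a=D['scene']['color'][130:270,230:430]; b=D['side']['color'][165:355,240:430]
a=cv2.resize(a,(800,560),interpolation=cv2.INTER_CUBIC)[:, :]; b=cv2.resize(b,None,fx=3,fy=3,interpolation=cv2.INTER_CUBIC)
cv2.imwrite('pics/cropA.png',a[:,:,::-1]); cv2.imwrite('pics/cropB.png',b[:,:,::-1])
for n in('scene','side'):
    d=D[n]; hsv=cv2.cvtColor(d['color'],cv2.COLOR_RGB2HSV)
    m=(d['color'].max(2)<42).astype(np.uint8)
    m=cv2.morphologyEx(m,cv2.MORPH_OPEN,np.ones((3,3)))
    for c in cv2.findContours(m,cv2.RETR_EXTERNAL,cv2.CHAIN_APPROX_NONE)[0]:
        A=cv2.contourArea(c)
        if A<300: continue
        r=cv2.minAreaRect(c); M=cv2.moments(c); q=(M['m10']/M['m00'],M['m01']/M['m00'])
        if not(150<q[0]<450 and 190<q[1]<340): continue
        P=[plane(d,p,.02) for p in cv2.boxPoints(r)]
        ap=cv2.approxPolyDP(c,6,True)[:,0]
        print(n,A,np.round(q),'cen@.02',plane(d,q,.02).round(4),'poly',ap.tolist(),[plane(d,p,.02)[:2].round(3).tolist() for p in ap])
E
```

```text
scene 1299.0 [351. 301.] cen@.02 [ 0.3371 -0.0382  0.02  ] poly [[355, 276], [326, 302], [347, 325], [376, 299]] [[0.387, -0.064], [0.35, 0.017], [0.29, -0.012], [0.326, -0.092]]
scene 1105.5 [393. 228.] cen@.02 [ 0.4701 -0.1852  0.02  ] poly [[404, 209], [370, 220], [381, 247], [415, 236]] [[0.507, -0.228], [0.503, -0.141], [0.435, -0.144], [0.438, -0.229]]
scene 2455.5 [313. 229.] cen@.02 [ 0.5195 -0.004   0.02  ] poly [[332, 200], [279, 217], [292, 256], [347, 240]] [[0.576, -0.069], [0.569, 0.066], [0.47, 0.062], [0.472, -0.073]]
side 402.5 [285. 239.] cen@.02 [0.542  0.0161 0.02  ] poly [[275, 228], [270, 248], [293, 252], [278, 240], [285, 236], [298, 258], [300, 239], [291, 226]] [[0.532, 0.058], [0.498, 0.0], [0.543, -0.029], [0.524, 0.018], [0.544, 0.024], [0.546, -0.05], [0.574, 0.003], [0.57, 0.051]]
```

View pics/cropA.png

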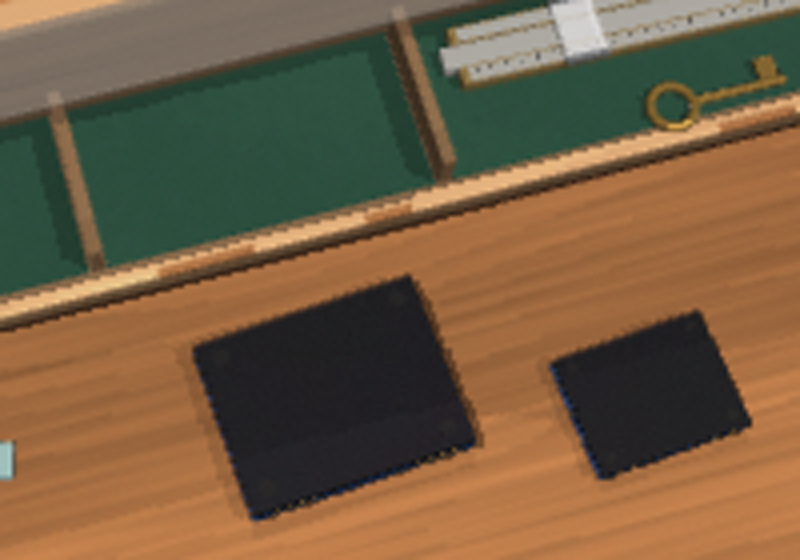

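View pics/cropB.png

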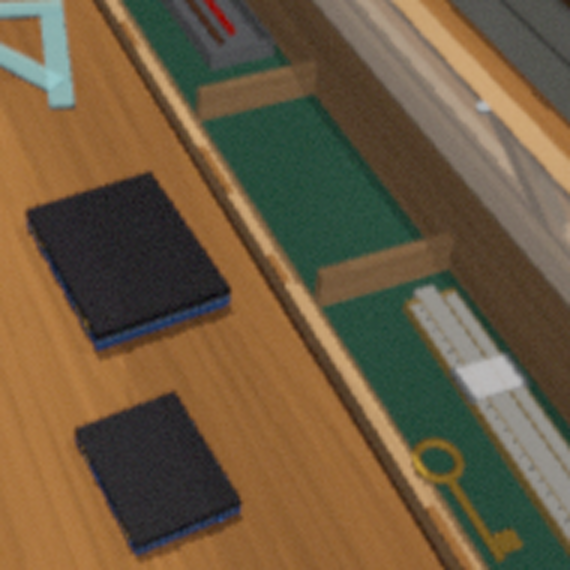

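The crops confirm the choice: the case is at (313,229) with a top about 100x135 mm, and the small ones are about 70-85 mm. Next I triangulate the front board's top edge and the partition ends.

```bash
python3 - <<'E'
from h import *
import pickle
D=pickle.load(open('d0.pkl','rb'))
def edge(n,p0,p1,nrm,w=5):
    d=D[n]; g=cv2.GaussianBlur(d['color'].sum(2).astype(np.float32),(3,3),0.7); P=[]
    for t in np.linspace(0,1,80):
        p=np.array(p0)+t*(np.array(p1)-p0); s=np.arange(-w,w+.01,.25)
        q=p+np.outer(s,nrm); v=cv2.remap(g,q[:,0].astype(np.float32)[None],q[:,1].astype(np.float32)[None],1)[0]
        k=np.gradient(v).argmin(); P.append(q[k])
    P=np.float32(P); l=cv2.fitLine(P,cv2.DIST_HUBER,0,.01,.01).ravel()
    r=np.abs((P-l[2:])@[-l[1],l[0]]); print(n,'line',l.round(3),'resid med',np.median(r).round(2))
    return l
ls=edge('scene',(240,207),(430,158.2),(0.25,.97),4)
lb=edge('side',(278,172),(385,340),(-.84,.54),4)
N=[]
for n,l in(('scene',ls),('side',lb)):
    a,b=ray(D[n],l[2:]-80*l[:2]),ray(D[n],l[2:]+80*l[:2]); k=np.cross(a,b); N.append((k/np.linalg.norm(k),D[n]['c']))
u=np.cross(N[0][0],N[1][0]); u/=np.linalg.norm(u); u*=np.sign(u[1])
A=np.array([N[0][0],N[1][0],[0,1,0]]); p=np.linalg.solve(A,[N[0][0]@N[0][1],N[1][0]@N[1][1],0])
print('3D edge point at y=0',p.round(4),'dir',u.round(4))
for q in(ls[2:]-60*ls[:2],ls[2:]+60*ls[:2]): print('scene @.024',plane(D['scene'],q,.024).round(4))
for q in(lb[2:]-60*lb[:2],lb[2:]+60*lb[:2]): print('side @.024',plane(D['side'],q,.024).round(4))
for a,b in(((254.2,197.5),(307.7,205)),((341.7,175.5),(346.7,266)),((254,191.5),(306.7,195.5)),((342.5,171.5),(346,256))):
    print('part',tri(D['scene'],a,D['side'],b), plane(D['scene'],a,.024).round(3))
# case top corners two views
cs=[(230+x/4,130+y/4) for x,y in((410,277),(193,347),(253,518),(478,442))]
cb=[(240+x/3,165+y/3) for x,y in((230,293),(150,174),(27,212),(98,338))]
for a,b in zip(cs,cb): print('corner',tri(D['scene'],a,D['side'],b))
E
```

```text
scene line [ 9.68000e-01 -2.50000e-01  3.46875e+02  1.78929e+02] resid med 0.2
side line [  0.533   0.846 327.754 248.817] resid med 0.21
3D edge point at y=0 [0.6141 0.     0.0338] dir [0.004  1.     0.0042]
scene @.024 [0.6178 0.0277 0.024 ]
scene @.024 [ 0.6161 -0.2711  0.024 ]
side @.024 [0.6198 0.1397 0.024 ]
side @.024 [ 0.6177 -0.201   0.024 ]
part (array([0.6374502 , 0.11010271, 0.01724019]), np.float64(0.006452723561233877)) [0.632 0.111 0.024]
part (array([ 0.6324629 , -0.11157138,  0.02263545]), np.float64(0.005633073991901268)) [ 0.629 -0.111  0.024]
part (array([0.63523778, 0.10778678, 0.05296114]), np.float64(0.0006271647569793228)) [0.647 0.107 0.024]
part (array([ 0.62961256, -0.10846762,  0.05320073]), np.float64(0.003685690935590695)) [ 0.639 -0.116  0.024]
corner (array([ 0.58068411, -0.07245609,  0.0135927 ]), np.float64(0.0025722012394803545))
corner (array([0.57310699, 0.06677889, 0.01453556]), np.float64(0.0024629019380283446))
corner (array([0.46474739, 0.06052435, 0.01417362]), np.float64(0.0044602262839639785))
corner (array([ 0.47249834, -0.07938545,  0.01530093]), np.float64(0.004939871965099778))
```

```bash
cat >> h.py <<'E'
YAW=-0.006; FX=0.618; CY=-0.003   # bin yaw, front plane x at y=0, working y
def pose(x,z,al,y=CY):   # tip end-face centre at (x,y,z), tool al rad below level
    a=al; z_=np.array([np.cos(a),0,-np.sin(a)]); y_=np.array([0,1.,0]); M=R.from_euler('z',YAW).as_matrix()@np.c_[np.cross(y_,z_),y_,z_]
    return np.array([x,y,z])-.022*M[:,2], R.from_matrix(M).as_rotvec()
def st(): s=ctrl.sense(); return round(s['t'],2),s['position'].round(4) if hasattr(s['position'],'round') else s['position'],np.round(s['force'],1)
E
python3 - <<'E'
from h import *
for al in(35,45,55):
  for x,z in((.42,.2),(.43,.011),(.50,.011),(.53,.08),(.59,.118),(.66,.1),(.62,.035)):
    p,r=pose(x,z,np.radians(al)); q=ctrl.solve_ik(p,r); print(al,x,z,None if q is None else np.round(q,2))
E
```

```text
35 0.42 0.2 None
35 0.43 0.011 None
35 0.5 0.011 [-0.54  0.05  2.64  2.32  0.6   1.98]
35 0.53 0.08 [-0.47 -0.22  2.6   1.93  0.4   2.48]
35 0.59 0.118 [-0.38 -0.15  2.43  1.79  0.31  2.69]
35 0.66 0.1 [-0.31  0.1   2.24  2.08  0.28  2.44]
35 0.62 0.035 [-0.35  0.21  2.33  2.42  0.43  2.04]
45 0.42 0.2 None
45 0.43 0.011 None
45 0.5 0.011 [-0.46 -0.07  2.57  1.83  0.33  2.53]
45 0.53 0.08 [-0.41 -0.25  2.5   1.11  0.32 -2.95]
45 0.59 0.118 [-0.34 -0.15  2.33  0.85  0.32 -2.64]
45 0.66 0.1 [-0.28  0.09  2.14  0.93  0.25 -2.69]
45 0.62 0.035 [-0.31  0.16  2.25  1.68  0.22  2.81]
55 0.42 0.2 None
55 0.43 0.011 [-0.52 -0.37  2.67  0.8   0.4  -2.76]
55 0.5 0.011 [-0.4  -0.09  2.46  0.87  0.29 -2.74]
55 0.53 0.08 [-0.36 -0.2   2.37  0.49  0.44 -2.31]
55 0.59 0.118 [-0.31 -0.1   2.19  0.37  0.49 -2.15]
55 0.66 0.1 [-0.26  0.12  2.01  0.35  0.44 -2.1 ]
55 0.62 0.035 [-0.28  0.16  2.14  0.57  0.3  -2.35]
```

```bash
python3 - <<'E'
from h import *
for al in(55,60,65):
 for f in(0,1):
  print(al,f)
  for x,z in((.45,.15),(.445,.06),(.45,.009),(.50,.009),(.51,.05),(.53,.08),(.59,.118),(.59,.16),(.54,.14),(.55,.09),(.63,.1),(.59,.036),(.63,.036)):
    p,r=pose(x,z,np.radians(al))
    if f: r=(R.from_rotvec(r)*R.from_euler('z',np.pi)).as_rotvec()
    q=ctrl.solve_ik(p,r); print(x,z,None if q is None else np.round(q,2))
E
```

```text
55 0
0.45 0.15 [-0.48 -0.72  2.54  0.37  0.8  -2.23]
0.445 0.06 [-0.49 -0.51  2.63  0.55  0.53 -2.46]
0.45 0.009 [-0.48 -0.26  2.61  0.85  0.35 -2.79]
0.5 0.009 [-0.4  -0.08  2.46  0.89  0.29 -2.76]
0.51 0.05 [-0.38 -0.19  2.44  0.61  0.38 -2.46]
0.53 0.08 [-0.36 -0.2   2.37  0.49  0.44 -2.31]
0.59 0.118 [-0.31 -0.1   2.19  0.37  0.49 -2.15]
0.59 0.16 [-0.31 -0.18  2.17  0.31  0.59 -2.08]
0.54 0.14 [-0.35 -0.31  2.31  0.36  0.58 -2.16]
0.55 0.09 [-0.34 -0.16  2.31  0.45  0.45 -2.26]
0.63 0.1 [-0.28  0.04  2.09  0.37  0.44 -2.13]
0.59 0.036 [-0.31  0.09  2.22  0.61  0.3  -2.4 ]
0.63 0.036 [-0.28  0.18  2.11  0.55  0.3  -2.32]
55 1
0.45 0.15 [-0.48 -0.72  2.54  0.37  0.8   0.91]
0.445 0.06 [-0.49 -0.51  2.63  0.55  0.53  0.68]
0.45 0.009 [-0.48 -0.26  2.61  0.85  0.35  0.35]
0.5 0.009 [-0.4  -0.08  2.46  0.89  0.29  0.38]
0.51 0.05 [-0.38 -0.19  2.44  0.61  0.38  0.68]
0.53 0.08 [-0.36 -0.2   2.37  0.49  0.44  0.83]
0.59 0.118 [-0.31 -0.1   2.19  0.37  0.49  0.99]
0.59 0.16 [-0.31 -0.18  2.17  0.31  0.59  1.06]
0.54 0.14 [-0.35 -0.31  2.31  0.36  0.58  0.98]
0.55 0.09 [-0.34 -0.16  2.3
[... 1997 characters left out ...]
 0.23  0.51 -2.01]
0.63 0.036 [-0.25  0.23  1.97  0.21  0.52 -1.97]
65 1
0.45 0.15 [-0.4  -0.53  2.38  0.21  0.9   1.08]
0.445 0.06 [-0.41 -0.36  2.47  0.28  0.65  0.98]
0.45 0.009 [-0.4  -0.18  2.47  0.36  0.48  0.89]
0.5 0.009 [-0.34 -0.03  2.33  0.33  0.44  0.96]
0.51 0.05 [-0.33 -0.11  2.3   0.26  0.55  1.05]
0.53 0.08 [-0.31 -0.12  2.23  0.22  0.62  1.11]
0.59 0.118 [-0.27 -0.02  2.05  0.17  0.69  1.19]
0.59 0.16 [-0.27 -0.08  2.01  0.16  0.79  1.22]
0.54 0.14 [-0.31 -0.19  2.16  0.18  0.76  1.16]
0.55 0.09 [-0.3  -0.08  2.17  0.21  0.64  1.14]
0.63 0.1 [-0.25  0.12  1.95  0.17  0.66  1.22]
0.59 0.036 [-0.27  0.14  2.08  0.23  0.51  1.13]
0.63 0.036 [-0.25  0.23  1.97  0.21  0.52  1.17]
```

```bash
cat >> h.py <<'E'
_p=pose
def pose(x,z,al=np.radians(60),y=CY):
    p,r=_p(x,z,al,y); return p,(R.from_rotvec(r)*R.from_euler('z',np.pi)).as_rotvec()
E
python3 - <<'E'
from h import *
q=pose(.45,.16); ctrl.reach(*q); print(st())
ctrl.move_l(pose(.44,.03)[0]); ctrl.move_l(pose(.44,.0095)[0],max_speed=.05); print(st())
f0=np.array(ctrl.sense()['force'])
ctrl.move_l(pose(.485,.0095)[0],max_speed=.05); print(st())
for x in np.arange(.489,.512,.002):
    ctrl.move_l(pose(x,.0095)[0],max_speed=.05); f=ctrl.sense()['force']-f0; print(round(x,3),st())
    if f[0]<-9: break
save(cam('side'),'side1.png')
E
```

```text
(2.38, array([ 0.4392, -0.0025,  0.1794]), array([ 0.2, -0. , -0.7]))
(3.95, array([ 0.4293, -0.0031,  0.0289]), array([0.3, 0.1, 0.1]))
(5.0, array([ 0.474 , -0.003 ,  0.0287]), array([ 0.5, -0.2,  0.6]))
0.489 (5.25, array([ 0.4783, -0.003 ,  0.0287]), array([-0.6, -0.5, -0.4]))
0.491 (5.5, array([ 0.4801, -0.003 ,  0.0286]), array([-1.2, -0.5,  0.2]))
0.493 (5.75, array([ 0.4821, -0.0029,  0.0286]), array([-1.3, -0.5,  0.6]))
0.495 (6.0, array([ 0.4841, -0.003 ,  0.0286]), array([-1.1,  0.3,  0.3]))
0.497 (6.25, array([ 0.4862, -0.003 ,  0.0286]), array([-1.6,  0.3,  0.2]))
0.499 (6.5, array([ 0.4882, -0.003 ,  0.0286]), array([-1.5, -0.3,  0.5]))
0.501 (6.75, array([ 0.4894, -0.0028,  0.0282]), array([-10.5,  -0.5,   9.1]))
```

View pics/side1.png

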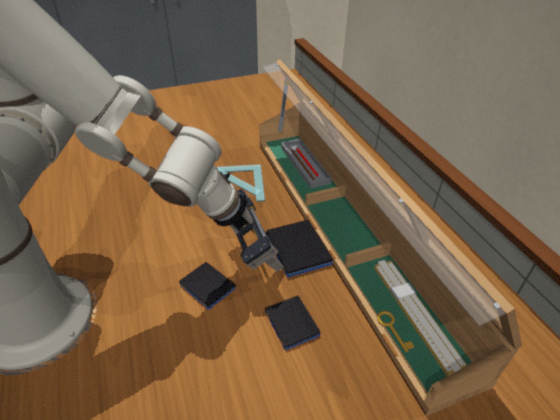

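```bash
cat > lift.py <<'E'
from h import *
import json,sys
AL=np.radians(60); S=.0145; BX=.618
def centre(th):
    c=np.array([BX-.020*np.sin(th)-.110*np.cos(th),.110*np.sin(th)]); u=np.array([np.sin(AL),np.cos(AL)])
    return c+S*np.array([np.sin(th),np.cos(th)])-.010*u if th<=AL else c+(S-.010+.0)*0*u+(.010-S)*-1*u*0+ (S-.010)*u
def run(a,b,step,dl,want=9,sp=.05):
    for d in np.arange(a,b+.01,step):
        th=np.radians(d); dr=np.array([np.cos(th),-np.sin(th)]); c=centre(th)+dl*dr
        ctrl.move_l(pose(c[0],c[1])[0],max_speed=sp)
        f=np.array(ctrl.sense()['force']); F=-(f[0]*dr[0]+f[2]*dr[1]); T=-(f[0]*np.sin(th)+f[2]*np.cos(th))
        print(int(d),'strut %.1f perp %.1f fy %.1f dl %.2fmm'%(F,T,f[1],dl*1e3), 'tip',(c*1e3).round(1))
        if abs(f).max()>50 : print('STOP'); break
        dl+=np.clip((want-F)/12e3*.6,-.001,.001)
    print(st()); return dl
E
python3 - <<'E'
from lift import *
dl=run(2,38,2,.0015)
print(dl); open('dl','w').write(str(dl)); save(cam('side'),'side2.png')
E
```

```text
2 strut 3.1 perp 1.2 fy -0.6 dl 1.50mm tip [500.7  13.3]
4 strut -0.7 perp -0.0 fy 0.1 dl 1.80mm tip [501.  17.]
6 strut -0.3 perp -1.1 fy 0.2 dl 2.28mm tip [501.6  20.7]
8 strut -0.3 perp -0.2 fy -0.5 dl 2.75mm tip [502.4  24.3]
10 strut -0.3 perp 0.1 fy 0.7 dl 3.21mm tip [503.2  27.8]
12 strut -0.7 perp -0.0 fy -0.4 dl 3.68mm tip [504.2  31.3]
14 strut -0.4 perp 0.3 fy 0.8 dl 4.16mm tip [505.3  34.7]
16 strut -0.3 perp -0.1 fy 0.3 dl 4.63mm tip [506.5  38. ]
18 strut 0.1 perp 0.2 fy -0.4 dl 5.10mm tip [507.9  41.2]
20 strut 0.2 perp -0.1 fy -0.0 dl 5.54mm tip [509.3  44.4]
22 strut 0.0 perp 0.1 fy 0.1 dl 5.98mm tip [510.8  47.4]
24 strut -0.0 perp 0.4 fy 0.6 dl 6.43mm tip [512.5  50.4]
26 strut -0.0 perp -0.0 fy 0.4 dl 6.88mm tip [514.2  53.2]
28 strut -0.5 perp -0.5 fy 0.0 dl 7.33mm tip [516.1  56. ]
30 strut 0.4 perp 0.3 fy 0.1 dl 7.80mm tip [518.1  58.7]
32 strut 0.1 perp -0.3 fy -0.5 dl 8.23mm tip [520.1  61.2]
34 strut -0.6 perp -0.1 fy -0.6 dl 8.68mm tip [522.3  63.7]
36 strut 0.0 perp -0.2 fy -0.4 dl 9.16mm tip [524.5  66. ]
38 strut -0.2 perp -0.3 fy -0.2 dl 9.61mm tip [526.8  68.2]
(11.55, array([ 0.5161, -0.003 ,  0.0875]), array([ 0.4, -0.2,  0.1]))
0.010068607726180212
```

View pics/side2.png

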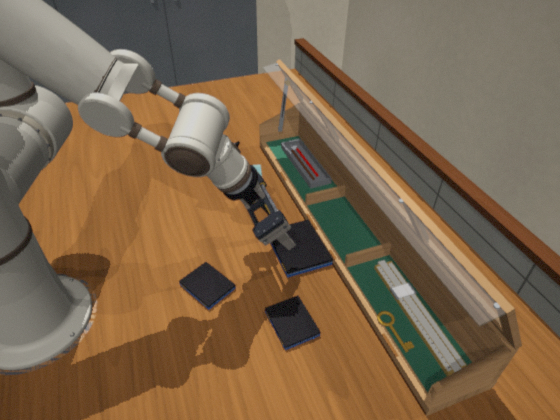

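The first attempt slipped: the case still lies flat, flush against the board, with its near edge around pixel (300,275). I'll retry with more preload, finer steps and an abort if contact is lost.

```bash
cat > lift.py <<'E'
from h import *
AL=np.radians(60); S=.017; BX=.6185
u=np.array([np.sin(AL),np.cos(AL)])
def centre(th):
    c=np.array([BX-.020*np.sin(th)-.110*np.cos(th),.110*np.sin(th)])
    return c+S*np.array([np.sin(th),np.cos(th)])-.010*u if th<=AL else c+(S-.010)*u
def run(a,b,step,dl,want=18,sp=.05):
    for d in np.arange(a,b+.01,step):
        th=np.radians(d); dr=np.array([np.cos(th),-np.sin(th)]); c=centre(th)+dl*dr
        ctrl.move_l(pose(c[0],c[1])[0],max_speed=sp)
        f=np.array(ctrl.sense()['force']); F=-(f[0]*dr[0]+f[2]*dr[1]); T=-(f[0]*np.sin(th)+f[2]*np.cos(th))
        print('%.1f'%d,'strut %.1f perp %.1f fy %.1f dl %.2fmm'%(F,T,f[1],dl*1e3), 'tip',(c*1e3).round(1))
        if abs(f).max()>60 or F<2: print('STOP'); break
        dl+=np.clip((want-F)/15e3*.7,-.001,.001)
    print(st()); open('dl','w').write('%f %f'%(d,dl)); return dl
E
python3 - <<'E'
from lift import *
p,_=pose(.47,.075); ctrl.move_l(p); ctrl.move_l(pose(.47,.012)[0]); ctrl.move_l(pose(.496,.012)[0],max_speed=.05)
dl=-.001
for k in range(12):
    c=centre(0)+[dl,0]; ctrl.move_l(pose(c[0],c[1])[0],max_speed=.03); f=np.array(ctrl.sense()['force']); print(round(dl,4),f.round(1))
    if f[0]<-17: break
    dl+=.0005
run(.4,8,.4,dl)
E
```

```text
-0.001 [-0.   0.6  0.9]
-0.0005 [ 0.3 -0.3  0.1]
0.0 [-1.3 -0.6  0.4]
0.0005 [-3.7 -1.1  2.5]
0.001 [-6.8 -1.4  5.2]
0.0015 [-11.2  -2.5   9.5]
0.002 [-16.4  -2.1  12.8]
0.0025 [-23.7  -4.6  18.7]
0.4 strut 14.5 perp -8.3 fy -4.0 dl 2.50mm tip [502.3  12.8]
0.8 strut 9.8 perp -3.6 fy -4.5 dl 2.66mm tip [502.5  13.5]
1.2 strut 9.6 perp 0.4 fy -4.3 dl 3.04mm tip [502.8  14.2]
1.6 strut 9.7 perp 1.9 fy -5.2 dl 3.44mm tip [503.2  15. ]
2.0 strut 10.9 perp 1.4 fy -6.6 dl 3.83mm tip [503.6  15.7]
2.4 strut 11.6 perp 1.7 fy -6.7 dl 4.16mm tip [504.   16.4]
2.8 strut 11.7 perp 1.5 fy -6.2 dl 4.46mm tip [504.3  17.1]
3.2 strut 13.0 perp 2.0 fy -7.7 dl 4.75mm tip [504.6  17.8]
3.6 strut 12.9 perp 1.8 fy -8.4 dl 4.99mm tip [504.8  18.6]
4.0 strut 14.4 perp 2.1 fy -8.3 dl 5.22mm tip [505.1  19.3]
4.4 strut 15.8 perp 2.9 fy -8.5 dl 5.39mm tip [505.3  20. ]
4.8 strut 16.3 perp 2.6 fy -9.0 dl 5.49mm tip [505.4  20.7]
5.2 strut 16.8 perp 2.0 fy -9.5 dl 5.57mm tip [505.6  21.4]
5.6 strut 15.3 perp 1.2 fy -9.1 dl 5.63mm tip [505.7  22.1]
6.0 strut 16.5 perp 3.7 fy -9.0 dl 5.76mm tip [505.9  22.8]
6.4 strut 17.3 perp 2.1 fy -8.3 dl 5.83mm tip [506.   23.5]
6.8 strut 17.6 perp 3.1 fy -9.9 dl 5.86mm tip [506.1  24.2]
7.2 strut 17.4 perp 3.1 fy -9.1 dl 5.88mm tip [506.2  24.9]
7.6 strut 17.9 perp 2.1 fy -10.2 dl 5.91mm tip [506.3  25.6]
8.0 strut 18.7 perp 2.8 fy -10.0 dl 5.91mm tip [506.3  26.3]
(20.37, array([ 0.4902, -0.002 ,  0.0409]), array([-18.9, -10. ,  -0.2]))
```

```bash
python3 - <<'E'
from h import *
d=cam('side'); a=cv2.resize(d['color'][190:310,220:370],(750,600),interpolation=cv2.INTER_CUBIC); cv2.imwrite('pics/side3.png',a[:,:,::-1])
E
```

View pics/side3.png

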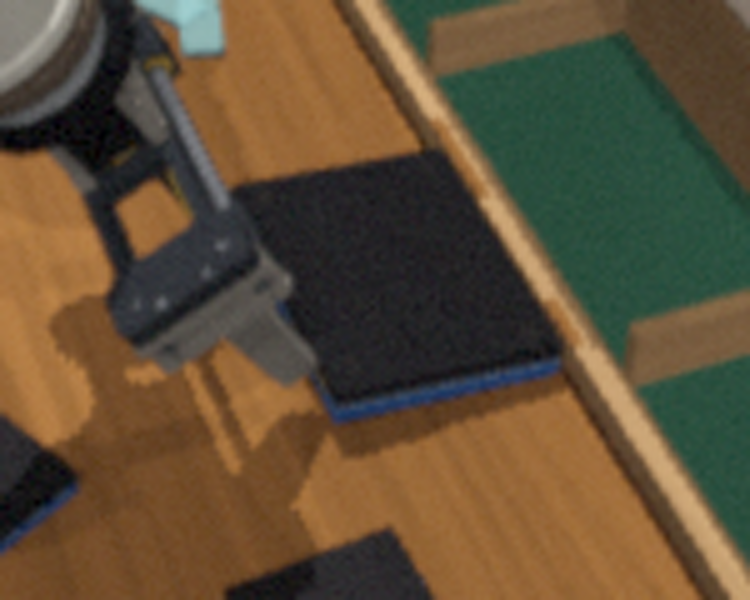

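The crop shows the case's near edge lifted off the bench, with a shadow under its blue side. I'll continue the arc.

```bash
cat > lift2.py <<'E'
from lift import *
def run2(a,b,step,dl,y,want=16,sp=.05):
    for i,d in enumerate(np.arange(a,b+.01,step)):
        th=np.radians(d); dr=np.array([np.cos(th),-np.sin(th)]); c=centre(th)+dl*dr
        ctrl.move_l(pose(c[0],c[1],y=y)[0],max_speed=sp)
        f=np.array(ctrl.sense()['force']); F=-(f[0]*dr[0]+f[2]*dr[1]); T=-(f[0]*np.sin(th)+f[2]*np.cos(th))
        if i%2==0 or F<3: print('%.1f'%d,'strut %.1f perp %.1f fy %.1f dl %.2fmm y %.4f'%(F,T,f[1],dl*1e3,y))
        if abs(f).max()>60 or F<1.5: print('STOP'); break
        dl+=np.clip((want-F)/15e3*.7,-.001,.001); y+=np.clip(f[1]/12e3*.3,-.0004,.0004)
    print(st()); return d,dl,y
E
python3 - <<'E'
from lift2 import *
r=run2(9.5,60,1.5,.00591,CY); print(r); open('dl','w').write(repr(tuple(map(float,r))))
d=cam('side'); a=cv2.resize(d['color'][140:320,220:445],(750,600),interpolation=cv2.INTER_CUBIC); cv2.imwrite('pics/side4.png',a[:,:,::-1])
E
```

```text
9.5 strut 19.5 perp 2.8 fy -9.8 dl 5.91mm y -0.0030
12.5 strut 19.6 perp 2.9 fy -7.5 dl 5.59mm y -0.0035
15.5 strut 19.4 perp 3.2 fy -6.5 dl 5.24mm y -0.0038
18.5 strut 20.2 perp 2.9 fy -5.1 dl 4.95mm y -0.0041
21.5 strut 21.2 perp 3.5 fy -4.3 dl 4.55mm y -0.0044
24.5 strut 21.8 perp 3.4 fy -4.3 dl 4.05mm y -0.0046
27.5 strut 23.4 perp 3.9 fy -2.4 dl 3.47mm y -0.0048
30.5 strut 25.4 perp 4.6 fy -1.9 dl 2.73mm y -0.0049
33.5 strut 26.4 perp 4.9 fy -2.3 dl 1.84mm y -0.0050
36.5 strut 26.5 perp 4.1 fy 0.6 dl 0.89mm y -0.0051
39.5 strut -0.8 perp 0.3 fy 0.1 dl -0.12mm y -0.0050
STOP
(25.67, array([ 0.5125, -0.0051,  0.0977]), array([ 0.4,  0.1, -0.7]))
(np.float64(39.5), np.float64(-0.00011769549419565403), np.float64(-0.0050292594023554306))
```

View pics/side4.png

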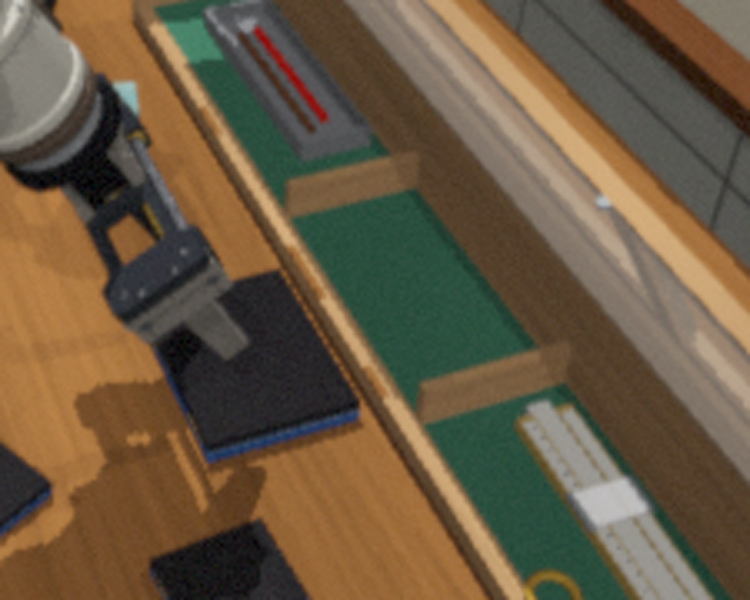

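The crop shows it slipped near 37°, and the case is flat again close to the board. TCP readings show the arm sagged about 5 mm under load, so the contact crept upward. I'll retry with a lower contact point, less force and tracking of the actual TCP.

```bash
cat > lift3.py <<'E'
import lift; from lift import *
lift.S=.0125
ZD=np.array([np.cos(AL),-np.sin(AL)])
def go(c,y,sp=.06): ctrl.move_l(pose(c[0],c[1],y=y)[0],max_speed=sp)
def act():
    s=ctrl.sense(); p=np.array(s['position']); return p[[0,2]]+.022*ZD,p[1],np.array(s['force']),s['t']
def run3(angs,dl,tc,y,want=11):
    for i,d in enumerate(angs):
        th=np.radians(d); dr=np.array([np.cos(th),-np.sin(th)]); tg=np.array([np.sin(th),np.cos(th)])
        c=centre(th); go(c+dl*dr+tc*tg,y)
        a,ya,f,t=act(); F=-(f[0]*dr[0]+f[2]*dr[1]); T=-(f[0]*tg[0]+f[2]*tg[1]); e=c-a
        print('%.1f F %.1f T %.1f fy %.1f dl %.1f tc %.1f err r %.1f t %.1f y %.1f'%(d,F,T,f[1],dl*1e3,tc*1e3,e@dr*1e3,e@tg*1e3,ya*1e3))
        if abs(f).max()>60 or F<1.5: print('STOP'); break
        dl+=np.clip((want-F)/10e3,-.001,.001); tc+=np.clip(.7*e@tg,-.0015,.0015); y+=np.clip(f[1]/12e3*.3,-.0004,.0004)
    print('t',t); return d,dl,tc,y
E
python3 - <<'E'
from lift3 import *
y=-.004
go((.465,.08),y,.2); go((.465,.0078),y,.15); go((.497,.0078),y,.08)
z=.0078
dl=-.001; tc=0
for k in range(10):
    go(centre(0)+[dl,tc],y); a,ya,f,t=act(); print(round(dl,4),f.round(1),a.round(4))
    if f[0]<-13: break
    dl+=.0007; tc+=.8*(centre(0)[1]-a[1])
r=run3([1,2,3,4,6,8,10.5,13,15.5,18,20.5,23,25.5,28],dl,tc,y); open('dl','w').write(repr(tuple(map(float,r))))
E
```

```text
-0.001 [0.6 0.2 0.1] [0.4987 0.0076]
-0.0003 [-0.6  0.7 -0.1] [0.4994 0.0073]
0.0004 [-2.7 -0.   1.1] [0.4999 0.0072]
0.0011 [-6.2 -2.4  3. ] [0.5002 0.0072]
0.0018 [-10.7  -2.2   5.8] [0.5004 0.0071]
0.0025 [-14.2  -4.6   8.5] [0.5006 0.0071]
1.0 F 6.3 T 1.1 fy -4.5 dl 2.5 tc 0.8 err r -0.5 t 0.9 y -3.5
2.0 F 8.4 T 1.0 fy -3.9 dl 3.0 tc 1.5 err r -0.6 t 0.7 y -3.4
3.0 F 7.8 T 2.3 fy -3.7 dl 3.2 tc 1.9 err r -0.7 t 0.5 y -3.5
4.0 F 10.3 T 2.1 fy -4.6 dl 3.6 tc 2.3 err r -0.7 t 0.5 y -3.4
6.0 F 10.2 T 1.8 fy -4.5 dl 3.6 tc 2.6 err r -0.8 t 0.3 y -3.5
8.0 F 9.9 T 1.6 fy -3.8 dl 3.7 tc 2.8 err r -0.8 t 0.4 y -3.5
10.5 F 11.8 T 1.6 fy -3.9 dl 3.8 tc 3.1 err r -0.9 t 0.4 y -3.5
13.0 F 13.1 T 2.2 fy -3.4 dl 3.7 tc 3.4 err r -0.9 t 0.4 y -3.4
15.5 F 13.0 T 2.8 fy -3.0 dl 3.5 tc 3.7 err r -0.9 t 0.2 y -3.5
18.0 F 13.1 T 1.8 fy -3.1 dl 3.3 tc 3.8 err r -0.8 t 0.2 y -3.6
20.5 F 14.7 T 2.2 fy -2.3 dl 3.1 tc 4.0 err r -0.7 t 0.3 y -3.6
23.0 F 16.0 T 2.7 fy -2.3 dl 2.7 tc 4.2 err r -0.6 t 0.1 y -3.7
25.5 F 15.3 T 1.8 fy -3.0 dl 2.2 tc 4.2 err r -0.4 t -0.1 y -3.7
28.0 F 16.2 T 3.2 fy -1.9 dl 1.8 tc 4.1 err r -0.2 t -0.1 y -3.8
t 32.3417
```

```bash
python3 - <<'E'
from lift3 import *
d,dl,tc,y=eval(open('dl').read())
r=run3(np.arange(30,60.1,2.5),dl-.0005,tc,y,want=8); open('dl','w').write(repr(tuple(map(float,r))))
E
```

```text
30.0 F 12.3 T 2.4 fy 0.6 dl 0.8 tc 4.1 err r 0.3 t -1.0 y -3.9
32.5 F 13.7 T 2.4 fy 0.3 dl 0.4 tc 3.4 err r 0.6 t -0.5 y -3.9
35.0 F 0.4 T 0.5 fy 1.0 dl -0.2 tc 3.0 err r 0.0 t -3.9 y -5.3
STOP
t 33.0917
```

Diagnosis: the case's far top edge sticks to the board by friction and then suddenly drops, which shortens the strut. With a light strut force it should creep down early instead, while the drop is still tiny.

```bash
cat > lift4.py <<'E'
from lift3 import *
def run4(angs,dl,tc,y,wf,out=True):
    n=0
    for i,d in enumerate(angs):
        th=np.radians(d); dr=np.array([np.cos(th),-np.sin(th)]); tg=np.array([np.sin(th),np.cos(th)])
        c=centre(th); go(c+dl*dr+tc*tg,y,.08)
        a,ya,f,t=act(); F=-(f[0]*dr[0]+f[2]*dr[1]); T=-(f[0]*tg[0]+f[2]*tg[1]); e=c-a
        print('%.1f F %.1f T %.1f fy %.1f dl %.1f err r %.1f t %.1f'%(d,F,T,f[1],dl*1e3,e@dr*1e3,e@tg*1e3))
        n=n+1 if F<1. else 0
        if abs(f).max()>60 or n>=1: print('STOP'); break
        dl+=np.clip((wf(d)-F)/8e3,-.001,.001); tc+=np.clip(.7*e@tg,-.0015,.0015); y+=np.clip(f[1]/12e3*.3,-.0004,.0004)
    print('t',t); return d,dl,tc,y
E
python3 - <<'E'
from lift4 import *
y=-.004
go((.462,.075),y,.3); go((.462,.0078),y,.2); go((.497,.0078),y,.1)
go(centre(0)+[.0016,.0006],y); a,ya,f,t=act(); print(f.round(1),a.round(4))
go(centre(0)+[.0023,.0008],y); a,ya,f,t=act(); print(f.round(1),a.round(4),t)
wf=lambda d: 9 if d<5 else 6 if d<9 else 4 if d<22 else 5 if d<30 else 6.5
r=run4([1,2,3.5,5,7,9,10.5,12,13.5,15,16.5,18,19.5,21,22.5,24,25.5,27],.0023,.0009,y,wf); open('dl','w').write(repr(tuple(map(float,r))))
E
```

```text
[-6.4  0.1  3.8] [0.5002 0.0074]
[-10.6  -1.3   5.9] [0.5005 0.0074] 34.9583
1.0 F 5.8 T 1.3 fy -1.7 dl 2.3 err r -0.4 t 0.4
2.0 F 6.0 T 1.8 fy -1.4 dl 2.7 err r -0.6 t 0.4
3.5 F 8.3 T 2.3 fy -2.5 dl 3.1 err r -0.7 t 0.4
5.0 F 9.1 T 1.3 fy -2.1 dl 3.2 err r -0.7 t 0.3
7.0 F 8.4 T 2.0 fy -0.2 dl 2.8 err r -0.7 t -0.1
9.0 F 7.4 T 1.8 fy -1.0 dl 2.5 err r -0.6 t -0.2
10.5 F 6.4 T 1.8 fy -0.5 dl 2.1 err r -0.5 t -0.3
12.0 F 6.1 T 2.2 fy -0.3 dl 1.8 err r -0.5 t -0.4
13.5 F 6.3 T 2.0 fy 0.7 dl 1.5 err r -0.5 t -0.3
15.0 F 7.2 T 1.3 fy 0.5 dl 1.2 err r -0.4 t -0.4
16.5 F 6.3 T 2.0 fy 1.3 dl 0.8 err r -0.3 t -0.5
18.0 F 5.2 T 2.3 fy 1.7 dl 0.5 err r -0.4 t -0.8
19.5 F 4.4 T 1.2 fy 1.3 dl 0.4 err r -0.3 t -0.3
21.0 F 4.5 T 2.0 fy 1.5 dl 0.3 err r -0.3 t -0.2
22.5 F 3.8 T 1.6 fy 1.2 dl 0.3 err r -0.3 t -0.2
24.0 F 5.8 T 1.3 fy 0.3 dl 0.4 err r -0.4 t 0.1
25.5 F 4.3 T 1.4 fy 1.3 dl 0.3 err r -0.4 t -0.1
27.0 F 5.6 T 1.8 fy 1.6 dl 0.4 err r -0.4 t -0.0
t 39.4583
```

```bash
python3 - <<'E'
from lift4 import *
d,dl,tc,y=eval(open('dl').read())
wf=lambda d: 5.5
r=run4(list(np.arange(29,46,2))+list(np.arange(47.5,82,2.5)),dl,tc,y,wf); open('dl','w').write(repr(tuple(map(float,r))))
d=cam('side'); a=cv2.resize(d['color'][140:320,220:445],(750,600),interpolation=cv2.INTER_CUBIC); cv2.imwrite('pics/side5.png',a[:,:,::-1])
E
```

```text
29.0 F 5.3 T 0.8 fy 0.9 dl 0.3 err r -0.4 t -0.2
31.0 F 6.9 T 2.0 fy 0.7 dl 0.3 err r -0.4 t -0.1
33.0 F 5.8 T 1.4 fy 1.5 dl 0.2 err r -0.3 t -0.4
35.0 F 5.5 T 0.6 fy -0.4 dl 0.1 err r -0.3 t -0.1
37.0 F 4.2 T 1.4 fy 0.7 dl 0.1 err r -0.2 t 0.3
39.0 F 7.0 T 1.3 fy 0.4 dl 0.3 err r -0.3 t 0.5
41.0 F 4.4 T 1.0 fy 0.6 dl 0.1 err r -0.1 t -0.0
43.0 F 6.5 T 1.9 fy 0.6 dl 0.2 err r -0.2 t 0.3
45.0 F 4.8 T 1.2 fy -0.2 dl 0.1 err r -0.1 t -0.0
47.5 F 6.2 T 2.2 fy 0.1 dl 0.2 err r -0.1 t 0.0
50.0 F 6.1 T 0.7 fy 0.3 dl 0.1 err r -0.1 t -0.1
52.5 F 6.9 T 0.9 fy 0.7 dl 0.0 err r 0.0 t 0.1
55.0 F 5.0 T 1.1 fy -0.6 dl -0.1 err r 0.1 t 0.2
57.5 F 6.9 T 0.3 fy 0.2 dl -0.1 err r 0.1 t -0.1
60.0 F 7.0 T -0.4 fy -0.0 dl -0.2 err r 0.5 t -0.3
62.5 F 5.8 T 0.2 fy -1.1 dl -0.4 err r 0.5 t 0.3
65.0 F 4.5 T 0.2 fy -1.7 dl -0.5 err r 0.6 t 0.1
67.5 F 7.2 T 0.9 fy -2.7 dl -0.3 err r 0.5 t 0.1
70.0 F 8.2 T 0.5 fy -1.0 dl -0.6 err r 0.8 t 0.1
72.5 F 8.0 T 0.9 fy -1.5 dl -0.9 err r 1.1 t 0.0
75.0 F 7.7 T 2.2 fy -1.4 dl -1.2 err r 1.4 t -0.0
77.5 F 7.1 T 0.8 fy -1.2 dl -1.5 err r 1.7 t -0.1
80.0 F 7.0 T 0.2 fy -0.7 dl -1.7 err r 2.0 t -0.1
t 45.2083
```

View pics/side5.png

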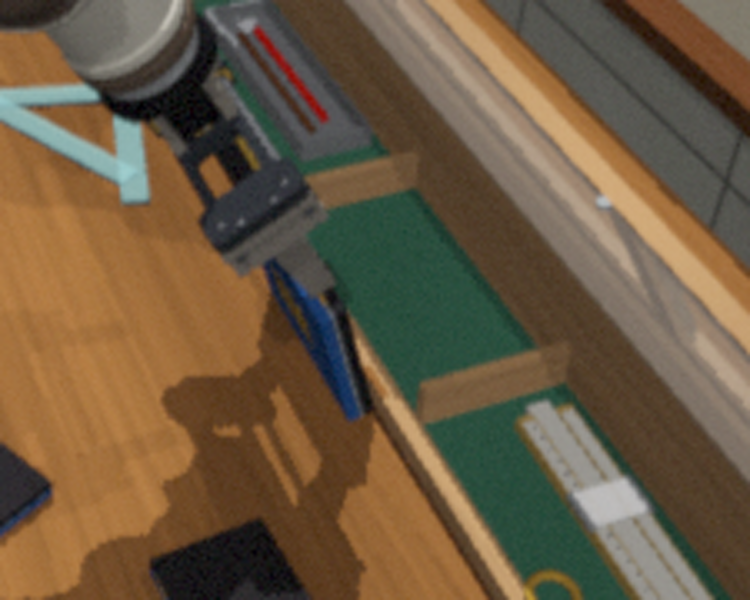

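The case stands upright against the board, top edge around crop pixel (310,270). Now let go above, get behind the lid face and push it over.

```bash
python3 - <<'E'
from lift4 import *
d,dl,tc,y=eval(open('dl').read())
r=run4([83,86,88],dl,tc,y,lambda d:3)
a,_,_,_=act(); print(a)
go((a[0]-.002,a[1]+.022),y,.15); go((.560,.130),y,.3); go((.560,.082),y,.25)
go((.586,.082),y,.15); print(act())
d=cam('side'); save(d,'s6.png')
for x in (.598,.608,.616,.622,.628): go((x,.082),y,.1); a=act(); print(x,a[2].round(1),a[3])
save(cam('side'),'s7.png')
d=cam('side'); a=cv2.resize(d['color'][140:320,220:445],(750,600),interpolation=cv2.INTER_CUBIC); cv2.imwrite('pics/side8.png',a[:,:,::-1])
E
```

```text
83.0 F 7.1 T 0.7 fy -0.7 dl -1.9 err r 2.4 t -0.2
86.0 F 6.5 T 1.0 fy 0.1 dl -2.4 err r 2.7 t 0.1
88.0 F 5.6 T -0.8 fy -0.4 dl -2.8 err r 3.0 t 0.3
t 46.0083
[0.5964698  0.11417862]
(array([0.58737993, 0.08385296]), np.float64(-0.004281084598879435), array([-0.69832162,  0.34703745,  0.23038176]), 47.2417)
0.598 [0.4 0.1 0.2] 47.5583
0.608 [ 1.  -0.   0.3] 47.8083
0.616 [-0.5  1.  -0.2] 48.0583
0.622 [-0.3  0.3 -0.2] 48.3083
0.628 [-0.7  0.8  0.2] 48.5583
```

View pics/side8.png

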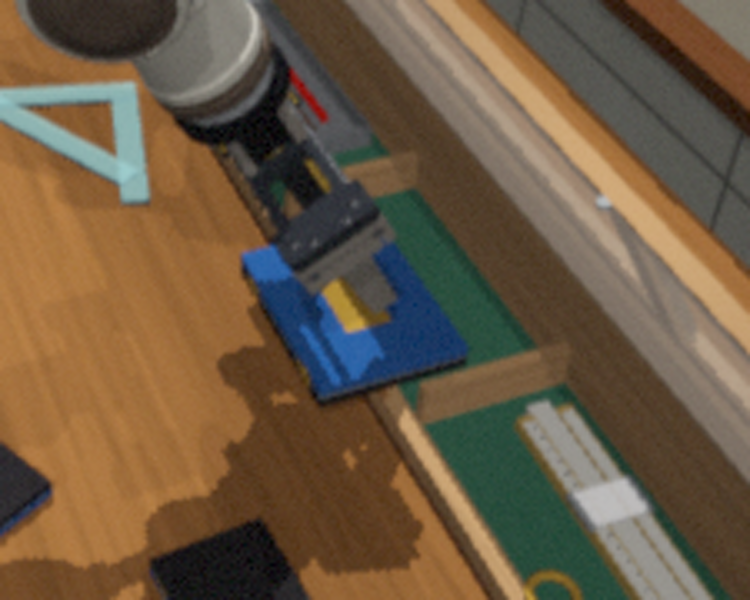

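The case lies lid up on the bed, its front overhanging the board. Now push it straight back.

```bash
python3 - <<'E'
from lift4 import *
y=-.004
go((.550,.085),y,.3); go((.550,.037),y,.25); go((.578,.037),y,.15); print(act()[2:])
go((.612,.037),y,.06)
for x in np.arange(.615,.634,.0025):
    go((x,.037),y,.06); a=act(); print(round(x,4),a[2].round(1),a[0].round(4),a[3])
    if a[2][0]<-7: break
go((.585,.045),y,.2)
d=cam('side'); save(d,'s9.png'); e=cam('scene'); print(ctrl.sense()['t'])
a=cv2.resize(d['color'][150:300,290:400],(440,600),interpolation=cv2.INTER_CUBIC); b=cv2.resize(e['color'][130:250,235:347],None,fx=3.2,fy=3.2)
b=cv2.copyMakeBorder(b,0,600-b.shape[0],0,0,0); cv2.imwrite('pics/c10.png',np.hstack([a,b])[:,:800,::-1])
E
```

```text
(array([ 0.57669109, -0.01360083,  0.66588906]), 49.7417)
0.615 [-0.3  0.8  0. ] [0.6149 0.0369] 50.7083
0.6175 [-0.7  0.8 -0. ] [0.6175 0.037 ] 50.9583
0.62 [-0.7 -0.4 -0.6] [0.6202 0.0371] 51.2083
0.6225 [-4.8  0.   2.3] [0.6221 0.0367] 51.4583
0.625 [-24.6  -3.6  19.1] [0.623  0.0363] 51.7083
52.1583
```

View pics/c10.png

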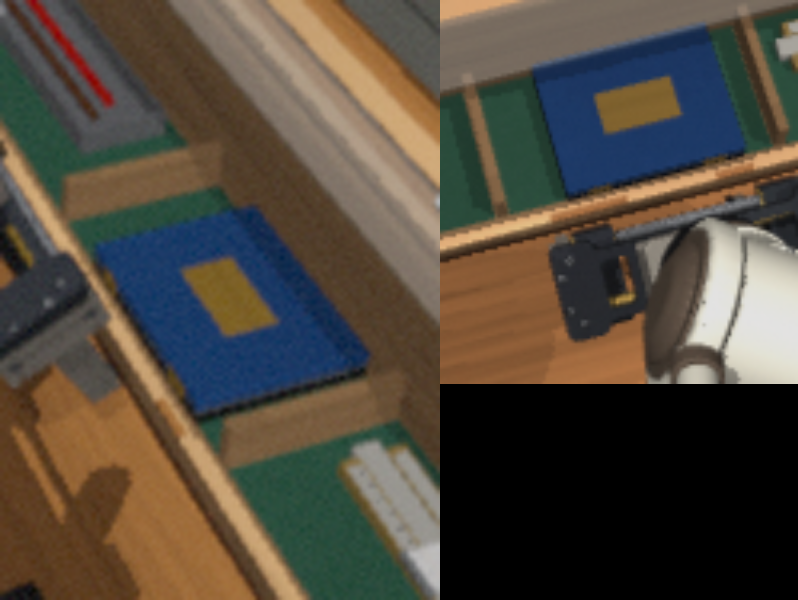

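The case lies flat, lid up, with its back edge on the back board. It sits a little right of the bay's centre but well inside the limits, and the gripper is clear.

```bash
python3 - <<'E'
from h import *
print(ctrl.finish_job())
E
```

```text
the job is handed in; nothing more can be done
None
```

I handed the job in at about 52 s, after two lifts that slipped: the case lies lid up in the middle bay, its back edge against the back board and the gripper clear of it; no verdict was shown.

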